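Free the locked centrifuge lid through its release slot

TASK

The bench centrifuge lost power with its lid locked. Take the screwdriver, push its tip in through the slot in the centrifuge's right-hand side, feel along the slot for the hidden latch tab and press it in gently, without forcing anything, until the lid pops ajar. Then draw the screwdriver out, lay it back flat on the worktop, and lastly open the lid all the way, leaving everything else where it is.

Things in the scene. Friction and masses are not known exactly. Their poses are not given: they have to be found in the camera images.
- centrifuge: White and grey bench centrifuge, fixed, 230 (front to back) x 200 (wide) x 110 mm high without lid. Origin on the worktop, midway across, 120 mm behind the front. x points to its rear, y to its left, z up; at yaw 0 the control panel faces the robot. Lid hinge line: 90 mm behind the origin, 113 mm up. The screwdriver pressing any part of it with over 16 N counts as forcing.
- release_slot (a point): Centre of the release slot, on the outer face of the casing's right-hand (-y) side, 80 mm ahead (-x) of the casing's origin, 70 mm up; axes as centrifuge. Level slot 44 mm long (along x), 12 mm high, black rim, wall 4 mm thick; push along +y. The latch tab behind it fills its height, but only 8 mm of its length: its middle is anywhere within 14 mm either way of the slot's centre.
- latch_bay (a point): Middle of the rear wall of the bay behind the slot, 70 mm in from the outer face. The bay is empty beside the tab. The tab's face is 14 to 36 mm in from the outer face (unknown). It is sprung along +y: starts to yield at about 3 N, takes about 0.4 N more per mm, plus friction; frees the lid after some 6 mm, dead stop after 8 mm.
- lid (a joint): Lid angle: 0 shut and locked, 1.2 rad fully open (stop). When freed, a spring pin lifts it to about 0.2 rad; a stiff hinge (about 0.16 N m) then keeps it wherever it is left. White flat lid 192 mm deep, 176 mm wide, 12 mm thick, with a round clear window.
- lid_bar (a point): Middle of the lid's round steel bar handle, 11 mm thick, parallel to the hinge (along the centrifuge's y), 75 mm free between its posts, 28 mm clear under it. 158 mm ahead of the hinge line and 46 mm above it when the lid is shut; axes turn with the lid (z out of the lid's top, x toward the hinge).
- driver_handle (a point): Middle of the handle of the screwdriver, which lies flat on the worktop (172 mm long; handle 80 mm long, up to 23 mm thick; straight shaft 7 mm thick). This point is 11.5 mm above the worktop as it lies. Axes of the screwdriver: -y points from the handle to the tip, z up as it lies.
- driver_tip (a point): Tip of the screwdriver's shaft, on its axis: 132 mm from driver_handle along the screwdriver's -y and 8.5 mm lower (as it lies the shaft falls 5 mm over its 94 mm toward the tip).
- wash_bottle_1: Bystander: white wash bottle, 207 mm tall, behind; origin at its foot.
- sample_jar_2: Bystander: sample jar, 57 mm wide, 70 mm tall; origin at its foot.
- sample_jar_4: Bystander: brown sample jar with white lid, 53 mm wide, 70 mm tall; origin at its foot.
- beaker_2: Bystander: glass beaker, 57 mm wide, 71 mm tall; origin at its foot.
- timer: Bystander: bench timer, 66 x 66 x 19 mm; origin under its middle.
- pen_1: Bystander: marker pen, 135 mm long, lying; origin under its middle.
- thermometer: Bystander: slim probe thermometer, 190 mm long, lying; origin under its middle.
- spindle_4: Bystander: steel measuring spindle standing on its disc, 115 mm tall; origin at its foot.

How it is judged:
On the way, in this order (a step that is already met when the one before it is completed fails the run):
1. the lid pops ajar while the screwdriver's tip is in the slot (value of joint lid above 0.1 rad and distance between driver_tip and release_slot below 0.06 m and y of driver_tip in the frame of release_slot above 0.01 m), for 0.05 s.
2. the screwdriver lies flat on the worktop again (height (world z) of driver_handle below 0.025 m and height (world z) of driver_tip below 0.02 m), for 0.2 s.
3. the lid is fully open (value of joint lid above 1.05 rad), for 0.1 s.
At the end, for the whole second after the job is handed in: the lid stands open by more than 1.05 of its 1.2 rad; the screwdriver lies flat and still on the worktop (handle middle below 25 mm, tip below 20 mm), its tip more than 60 mm from the slot (all of step 2 and value of joint lid above 1.05 rad and linear speed of screwdriver below 0.03 m/s and distance between driver_tip and release_slot above 0.06 m); the robot touches nothing.
It fails at once if the screwdriver presses on the centrifuge or its latch with more than 16 N (contact force between screwdriver and centrifuge above 16 N).
It fails at once if a bystander is moved by more than 30 mm (distance of any of wash_bottle_1, sample_jar_2, sample_jar_4, beaker_2, timer, pen_1, thermometer, spindle_4 from where it was at the start of the episode above 0.03 m).
It also fails if it takes over 67 s, if anything falls off the work surface, if the arm or the gripper's body presses on something with over 40 N, if the wrist force passes 120 N, or if a joint passes its speed limit or range.

ROBOT

A 7-joint arm with a two-finger parallel gripper is mounted at the origin on a cart in front of the work surface, level with it; the furniture and walls round the work are solid. World frame = base frame: x ahead of the robot, y to its left, z up, the work surface at z = 0. Lengths are in m, angles in rad, forces in N, time in s.
With the tool pointing down it reaches from about 0.425 to 0.875 m from the base axis. Payload 4.7 kg.
Tool frame: the origin (TCP) lies at the very end of the fingers, on their centre line; the grasp point (between the pads) lies 19 mm behind it; z points along the fingers, y is the line along which they close (so a half turn about z gives the same grasp; the last joint's range is limited). The gripper opens to 87 mm and grips with 3 to 60 N. Pads are 19 mm wide; open, the fingers measure 117 mm over their backs; the gripper's body (75 mm by 190 mm) begins 51 mm behind the grasp point.
Start: joints at [-1.142, 0.321, -0.07, 1.45, 0.023, 1.371, -0.057], TCP at [0.262, 0.595, 0.223] pointing down, gripper open.
Joint ranges: [-2.86, 2.86], [-0.3, 2.09], [-1.38, 1.24], [0.06, 2.45], [-1.56, 4.7], [0.09, 2.05], [-2.69, 2.69]. Speed limits (rad/s): [2.57, 2.57, 3.14, 3.14, 3.14, 3.14, 3.14].

INTERFACE

Orientations are given as a rotation vector (axis times angle).
In Python, from bench import ctrl gives the robot as it stands.
- The arm moves only by the shell command python3 -m jog 'ROWS' [FORCE]. ROWS is JSON, a list that holds one entry, the list of rows, each a list of 7 numbers: the shift along the tool's x, y, z in mm, then the turn, a rotation vector about the tool's x, y, z in degrees, then the finger opening in mm, from 0 to 87. A call has 1 to 10 rows; each row is the pose to reach, as a shift and turn from the pose commanded when the call began, along the tool's axes at that moment; what a row does not reach only later rows make up. A row lasts 1/10 s, in which the tool goes at most 50 mm and 8.59 degrees, less where a joint would pass 70% of its speed; a pose out of reach is approached as far as the arm can. A call with a gripper value outside its range is refused whole. The fingers move at their own pace and stop on an object; FORCE is the grip in N (left out, the last holds). Time passes only in rows, so rows that repeat a pose let the fingers close. It gives the time, the measured TCP pose, the force, the opening and the grip force at its end, in the units of the state.
- ctrl.get_state(): the state, without advancing time (a new reading comes with each control period).
- ctrl.get_image(name): name is "scene" or "top" or "wrist"; returns a dict with "image" (480x640x3 uint8, red, green, blue), "depth" (480x640 float32, m along the optical axis (not along the pixel's ray), 0 where there is no reading), "fov_y" (degrees; the focal length in pixels is half the picture's height over the tangent of half this angle, whatever the lens; pixels are square), "cx", "cy" (the principal point, pixels), "rvec" (rotation vector, rad) and "tvec" (3), from world to camera coordinates, as OpenCV has them. Camera axes: x right, y down, z forward; pixel columns grow to the right and rows downward; lengths in m; the calibration is good to about 2 mm. The wrist camera is an equidistant fisheye: a pixel r from the principal point sees the ray r / f radians off the axis. A picture is of the moment at which its call begins.
- ctrl.close_job(): hands the job in; it is judged then, once.
The state is a dict: "time": time; "joint_positions": joint angles; "qd": joint speeds; "joint_torque": joint torques, N m; "position": TCP position; "tool_rot": TCP orientation; "ft_force": force on the tool from outside, world axes, zero at the start; "torque": the same for the moment, N m; "grip_width": opening from 0.0 (shut) to 1.0 (fully open); "grip_force": force on a finger pad.
Only numpy, scipy, OpenCV 4.12 (cv2) and the standard library are available. Lean on these libraries where they do the work, as an engineer would, in place of code of your own. Each camera call takes 0.05 s, during which the arm holds its last target. There are 200 camera calls.

## Working session

There is one attempt and no reset: what is moved stays moved. The work goes in short steps, Python scripts to look and compute and a shell command to move; the robot and the scene stay as the last step left them, time stands still between calls to the robot, and variables do not carry over. Pictures are saved under pics/ and viewed, at most 10 in all, crops included, and the job is handed in when it is done.

```bash
ls; mkdir -p pics
cat > h.py <<'E'
import numpy as np, cv2
from scipy.spatial.transform import Rotation as R
from bench import ctrl
def grab(n,save=None):
    d=ctrl.get_image(n)
    if save: cv2.imwrite(save,cv2.cvtColor(d["image"],cv2.COLOR_RGB2BGR)); np.savez(save+'.npz',**d)
    return d
def world(d,u,v,z=None):
    """pixel -> world via depth, or on plane z (pinhole cams)"""
    f=240/np.tan(np.radians(float(d["fov_y"]))/2)
    Rm=R.from_rotvec(d["rvec"]).as_matrix(); t=np.array(d["tvec"]).ravel()
    ray=np.stack([(np.asarray(u)-d["cx"])/f,(np.asarray(v)-d["cy"])/f,np.ones(np.shape(u))],-1)
    if z is None:
        p=ray*np.asarray(d["depth"])[np.asarray(v,int),np.asarray(u,int)][...,None]
        return (p-t)@Rm
    o=-Rm.T@t; w=ray@Rm
    return o+w*((z-o[2])/w[...,2])[...,None]
E
python3 - <<'E'
from h import *
for n in("scene","top"):
    d=grab(n,f"pics/{n}0.png"); print(n,d["fov_y"],d["cx"],d["cy"],-R.from_rotvec(d["rvec"]).as_matrix().T@np.ravel(d["tvec"]))
s=ctrl.get_state(); print(s)
E
```

```text
pics
scene 50.33485053032175 323.7677321268296 243.46932306391696 [-0.18740496  0.4024572   1.32139848]
top 49.0934892062146 325.1095842346764 238.01180008748526 [ 0.50540277 -0.19169689  1.33327862]
{'time': 0.1, 'joint_positions': array([-1.14192339,  0.32174149, -0.07009115,  1.45154276,  0.02266172,
        1.37081   , -0.05689523]), 'qd': array([ 0.00097692, -0.0014103 , -0.00147195, -0.00229915,  0.00209668,
       -0.00038186, -0.00249158]), 'joint_torque': array([-2.31568929e-04, -4.92570198e+01, -4.05609151e-01, -3.13401282e+01,
       -6.42061047e-02,  3.93804756e-02,  5.99149189e-05]), 'position': array([0.26180061, 0.59440616, 0.2215809 ]), 'tool_rot': array([-6.46743410e-01, -3.07409226e+00,  2.67558987e-03]), 'ft_force': array([ 0.27678114, -0.30977439, -0.23599996]), 'torque': array([-0.02140506, -0.07821895,  0.02014877]), 'grip_force': 0.0, 'grip_width': 0.998407149458199}
```

View pics/scene0.png

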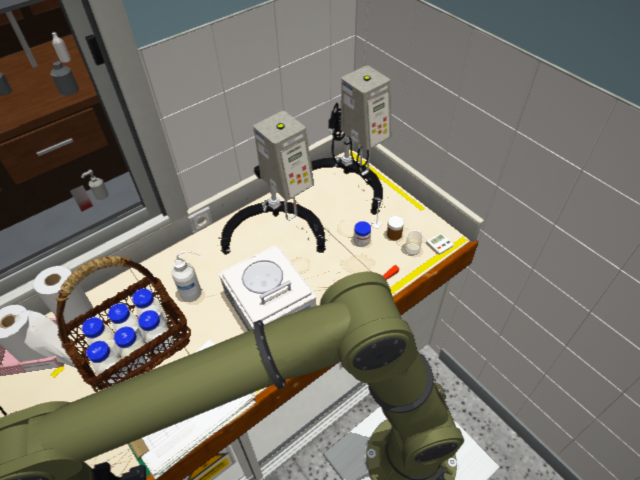

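View pics/top0.png

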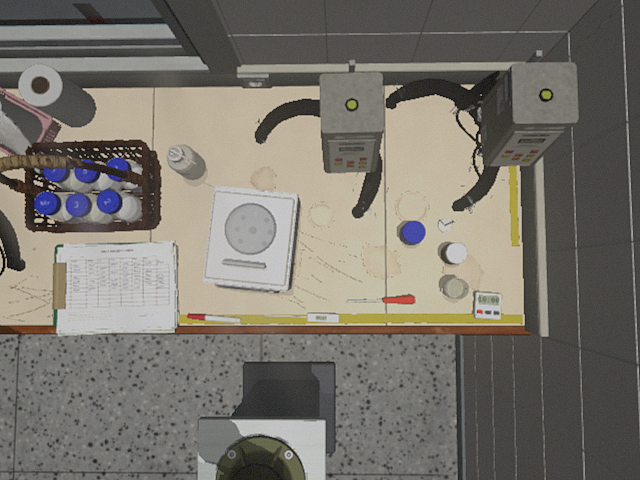

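The scene view shows the centrifuge with the red screwdriver to its right, and jars beyond. In the top view the lid corners are at about (215,188), (299,196), (292,291) and (205,281), with the bar at (244,264). The driver handle is near (400,300) and its tip near (347,300).

```bash
cat > m1.py <<'E'
from h import *
d=dict(np.load("pics/top0.png.npz"))
v,u=np.mgrid[0:480,0:640]; P=world(d,u,v); z=P[...,2]
reg=(u>190)&(u<315)&(v>170)&(v<305)
for lo,hi in((.10,.118),(.119,.135),(.14,.2)):
    m=reg&(z>lo)&(z<hi); q=P[m]
    r=cv2.minAreaRect(q[:,:2].astype(np.float32)); print(lo,m.sum(),np.median(q,0).round(4),r)
m=reg&(z>.10); print('all',cv2.minAreaRect(P[m][:,:2].astype(np.float32)))
I=d["image"].astype(int); 
red=(I[...,0]>150)&(I[...,1]<90)&(I[...,2]<90)&(u>340)&(u<430)&(v>285)&(v<312)
W=world(d,u[red],v[red],.0115); c=W.mean(0); print('red',red.sum(),c, W.min(0),W.max(0))
U,S,V=np.linalg.svd((W-c)[:,:2]); print(V[0],np.sqrt(S**2/len(W)), ((W-c)[:,:2]@V[0]).min(),((W-c)[:,:2]@V[0]).max())
print('tip',world(d,np.array([347.]),np.array([300.]),.003))
print('bench edge',world(d,np.array([380.,380]),np.array([326.,322]),.0), 'worktop z',np.median(z[260:280,390:440]))
for n,a,b,h in(('jarblue',412,232,.07),('brown',454,253,.07),('beaker',454,286,.07),('timer',488,304,.019),('pen',213,318,.01),('white',323,318,.0),('bottle',180,155,.2)): print(n,world(d,np.array([float(a)]),np.array([float(b)]),h).round(3))
c=cv2.resize(cv2.cvtColor(d["image"][170:340,180:520],cv2.COLOR_RGB2BGR),None,fx=2.35,fy=2.35,interpolation=2)
cv2.imwrite("pics/c1.png",c)
E
python3 m1.py
```

```text
0.1 1317 [ 0.5925 -0.0099  0.1104] ((0.5948355197906494, 0.010912485420703888), (0.20145383477210999, 0.23037931323051453), 84.12789154052734)
0.119 6755 [0.5958 0.0096 0.1254] ((0.5936079025268555, 0.010723166167736053), (0.1882978081703186, 0.2037515491247177), 84.27536010742188)
0.14 212 [0.5326 0.0169 0.1642] ((0.5322355031967163, 0.017178494483232498), (0.09633530676364899, 0.010878005996346474), 84.16519927978516)
all ((0.589253306388855, -0.043767720460891724), (0.3114051818847656, 0.23035645484924316), 84.1521987915039)
red 186 [ 0.44687428 -0.34886263  0.0115    ] [ 0.43881867 -0.38335063  0.0115    ] [ 0.45618497 -0.30625972  0.0115    ]
[-0.01340507  0.99991015] [0.02181548 0.0045427 ] -0.034476843984574006 0.04264116167227541
tip [[ 0.4457661  -0.21668243  0.003     ]]
bench edge [[ 0.38086819 -0.2992359   0.        ]
 [ 0.39081148 -0.29931365  0.        ]] worktop z 0.0005512058003810125
jarblue [[ 0.611 -0.372  0.07 ]]
brown [[ 0.561 -0.472  0.07 ]]
beaker [[ 0.482 -0.47   0.07 ]]
timer [[ 0.437 -0.564  0.019]]
pen [[0.401 0.12  0.01 ]]
white [[ 0.401 -0.156  0.   ]]
bottle [[0.772 0.153 0.2  ]]
```

View pics/c1.png

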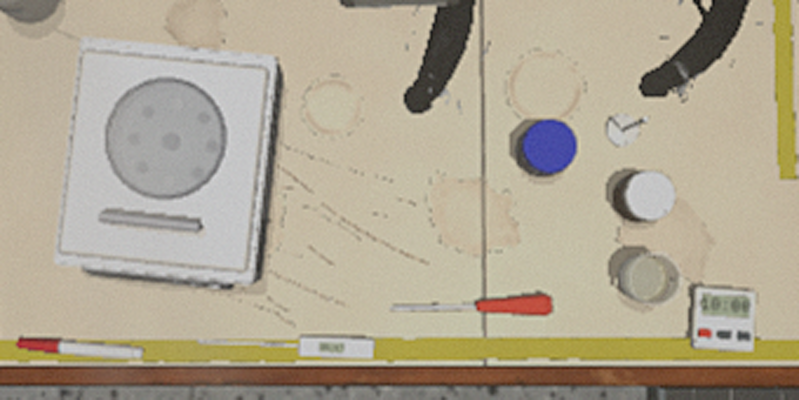

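```bash
cat >> h.py <<'E'
def pose(a,tilt=0):
    """tool down, tool y at world yaw a deg; tilt: raises the +y_world side (deg) about tool y"""
    y=np.array([np.cos(np.radians(a)),np.sin(np.radians(a)),0]); z=np.array([0,0,-1.]); x=np.cross(y,z)
    # x = tool x; a rotation about +y(world x) raises world +y
    return R.from_rotvec(np.radians(tilt)*y)*R.from_matrix(np.stack([x,y,z],1))
def to(p,a,tilt=0,s=None):
    s=s or ctrl.get_state(); r0=R.from_rotvec(s["tool_rot"])
    print("t",round(s["time"],2),"shift",(r0.inv().apply(np.array(p)-s["position"])*1000).round(1),"rot",(r0.inv()*pose(a,tilt)).as_rotvec(degrees=True).round(2))
E
python3 -c "
from h import *
to([.5,.1,.28],30); to([.5,.1,.28],0)"
```

```text
t 0.1 shift [-417.2 -356.6  -57.7] rot [-0.09  0.04 36.24]
t 0.1 shift [-417.2 -356.6  -57.7] rot [-8.000e-02  6.000e-02  6.624e+01]
```

```bash
python3 -m jog '[[[-417,-357,-58,0,0,36,87],[-417,-357,-58,0,0,36,87],[-417,-357,-58,0,0,36,87],[-417,-357,-58,0,0,36,87],[-417,-357,-58,0,0,36,87],[-417,-357,-58,0,0,36,87],[-417,-357,-58,0,0,36,87],[-417,-357,-58,0,0,36,87],[-417,-357,-58,0,0,36,87],[-417,-357,-58,0,0,36,87]]]'; python3 -c "
from h import *
print(ctrl.get_state()['joint_positions'])
to([.447,-.358,.14],0)"
```

```text
time: 1.1
position: [0.4777, 0.1447, 0.2752]
tool_rot: [-1.565, -2.724, -0.0]
ft_force: [0.9, 0.7, 0.0]
grip_width: 0.999
grip_force: 0.0
[-0.71592192 -0.03490452  0.36128561  1.74626174  0.01215926  1.42787099
  0.17125163]
t 1.1 shift [-418.9 -279.7  135. ] rot [ 1.000e-02 -2.000e-02  3.024e+01]
```

```bash
python3 -m jog '[[[-419,-280,80,0,0,30,87],[-419,-280,80,0,0,30,87],[-419,-280,80,0,0,30,87],[-419,-280,80,0,0,30,87],[-419,-280,80,0,0,30,87],[-419,-280,80,0,0,30,87],[-419,-280,80,0,0,30,87],[-419,-280,80,0,0,30,87],[-419,-280,80,0,0,30,87],[-419,-280,80,0,0,30,87]]]'; python3 -m jog '[[[0,0,0,0,0,0,87],[0,0,0,0,0,0,87]]]';  python3 -c "
from h import *
print(ctrl.get_state()['joint_positions'])
to([.447,-.358,.10],0)
d=grab('wrist','pics/w1.png');print({k:d[k] for k in('fov_y','cx','cy','rvec','tvec')})"
```

```text
time: 2.1
position: [0.4468, -0.3477, 0.1965]
tool_rot: [2.216, 2.227, 0.002]
ft_force: [0.7, 0.0, 0.0]
grip_width: 0.998
grip_force: 0.0
time: 2.3
position: [0.4458, -0.3472, 0.1957]
tool_rot: [-2.22, -2.221, 0.003]
ft_force: [0.9, 0.6, 0.1]
grip_width: 1.006
grip_force: 0.0
[-0.17750334  0.20967065  0.90439601  1.72925901 -0.16938479  1.28739124
  0.76473062]
t 2.3 shift [-10.8   1.5  95.7] rot [-0.15  0.    0.03]
{'fov_y': 65.70646984690485, 'cx': 324.40147260680203, 'cy': 244.15879578633255, 'rvec': array([-2.84203658e+00, -1.39493341e-03,  3.47036235e-03]), 'tvec': array([-0.44533555, -0.36075449,  0.26416739])}
```

View pics/w1.png

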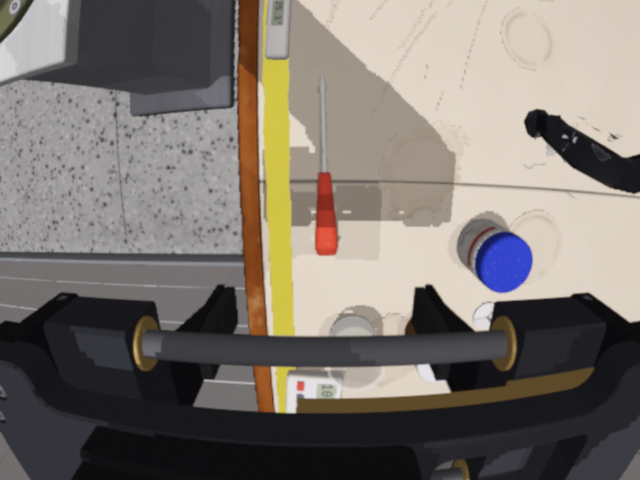

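Wrist view: the handle runs from (324,174) to (326,254) and the tip is at (322,76). The gripper's wide side lies along its closing axis.

```bash
cat >> h.py <<'E'
def fish(d,u,v,z):
    f=240/np.tan(np.radians(float(d["fov_y"]))/2)
    q=np.array([u-d["cx"],v-d["cy"]]); r=np.linalg.norm(q); th=r/f
    ray=np.array([*(q/r*np.sin(th)),np.cos(th)])
    Rm=R.from_rotvec(d["rvec"]).as_matrix(); o=-Rm.T@np.ravel(d["tvec"]); w=Rm.T@ray
    return o+w*(z-o[2])/w[2]
E
python3 -c "
from h import *
d=np.load('pics/w1.png.npz')
for u,v,z in((324.5,174,.0115),(326,254,.0115),(322,76,.003)): print(fish(d,u,v,z).round(4))"
```

```text
[ 0.4456 -0.305   0.0115]
[ 0.4472 -0.3835  0.0115]
[ 0.4432 -0.2118  0.003 ]
```

```bash
python3 -m jog '[[[-5,1,50,0,0,-1.4,60],[-5,1,100,0,0,-1.4,60],[-5,1,140,0,0,-1.4,60],[-5,1,165,0,0,-1.4,60],[-5,1,180,0,0,-1.4,60],[-5,1,188,0,0,-1.4,60],[-5,1,192,0,0,-1.4,60],[-5,1,192,0,0,-1.4,60]]]'; python3 -m jog '[[[0,0,0,0,0,0,10],[0,0,0,0,0,0,10],[0,0,0,0,0,0,10],[0,0,0,0,0,0,10],[0,0,0,0,0,0,10],[0,0,0,0,0,0,10]]]' 35
```

```text
time: 3.15
position: [0.4489, -0.3511, 0.0055]
tool_rot: [2.188, 2.253, 0.001]
ft_force: [-0.8, -0.7, 1.0]
grip_width: 0.691
grip_force: 0.0
time: 3.75
position: [0.4479, -0.3512, 0.0047]
tool_rot: [-2.189, -2.253, 0.0]
ft_force: [0.9, 0.4, 0.2]
grip_width: 0.229
grip_force: 9.7
```

```bash
python3 -m jog '[[[0,0,0,0,0,0,10],[0,0,0,0,0,0,10],[0,0,-20,0,0,0,10],[0,0,-60,0,0,0,10],[0,0,-100,0,0,0,10],[0,0,-130,0,0,0,10],[0,0,-140,0,0,0,10],[0,0,-140,0,0,0,10],[0,0,-140,0,0,0,10]]]' 35; python3 -c "
from h import *
d=grab('wrist','pics/w2.png')"
```

```text
time: 4.65
position: [0.4476, -0.3503, 0.1433]
tool_rot: [-2.188, -2.252, 0.0]
ft_force: [-0.1, 0.4, -0.0]
grip_width: 0.222
grip_force: 34.9
```

View pics/w2.png

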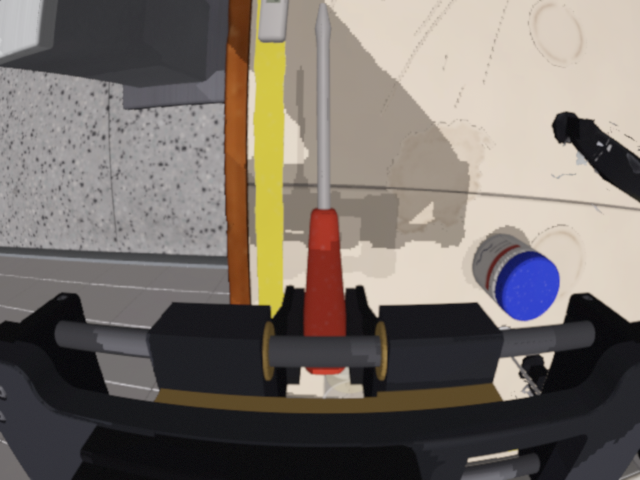

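The screwdriver is held with its shaft pointing straight ahead, tip at (322,5) and shaft root at (323,208).

```bash
cat > tip.py <<'E'
from h import *
import sys
d=np.load(sys.argv[1]); s=ctrl.get_state(); f=240/np.tan(np.radians(float(d["fov_y"]))/2)
Rm=R.from_rotvec(d["rvec"]).as_matrix(); Q=R.from_rotvec(s["tool_rot"])
D=d["depth"]; out=[]
for v in (12,20,40,80,120,160,195):
    w=slice(316,331); dd=D[v,w].copy(); dd[dd==0]=9; u=np.arange(316,331); k=dd<dd.min()+.006
    q=np.stack([u[k]-d["cx"],np.full(k.sum(),v)-d["cy"]],-1); r=np.linalg.norm(q,axis=1,keepdims=True)
    ray=np.hstack([q/r*np.sin(r/f),np.cos(r/f)]); P=ray*(dd[k][:,None]/ray[:,2:])
    W=(P-np.ravel(d["tvec"]))@Rm; T=Q.inv().apply(W-s["position"])*1000
    print(v,k.sum(),T.mean(0).round(1),'top z',T[:,2].min().round(1)); out.append(T.mean(0))
q=np.array([322-d["cx"],4-d["cy"]]);r=np.linalg.norm(q)
ray=np.array([*(q/r*np.sin(r/f)),np.cos(r/f)]);ray/=ray[2]
for dep in(D[8,322],):
    print('tip',(Q.inv().apply((ray*dep-np.ravel(d["tvec"]))@Rm-s["position"])*1000).round(1),dep)
E
python3 tip.py pics/w2.png.npz
```

```text
12 10 [135.2  -0.3  -0.3] top z -1.4
20 14 [131.1  -0.3  -1.3] top z -2.5
40 14 [121.6  -0.3  -1.6] top z -3.4
80 14 [103.5  -0.3  -2.2] top z -3.7
120 13 [86.1 -0.1 -3.4] top z -4.5
160 13 [69.  -0.1 -4.3] top z -5.6
195 14 [54.   0.1 -5.1] top z -6.2
tip [139.2  -0.5  -0.2] 0.13768607
```

```bash
cat >> h.py <<'E'
TIP=np.array([.1395,-.0004,.0015]); YAW=-5.85
def tipto(off,dep,dz=0,a=YAW,tilt=3,S=np.array([.5100,-.0809,.070])):
    c=R.from_euler('z',YAW,degrees=True); t=S+c.apply([off,dep,dz])
    to(t-pose(a,tilt).apply(TIP),a,tilt)
def tipnow(S=np.array([.5100,-.0809,.070])):
    s=ctrl.get_state(); t=s["position"]+R.from_rotvec(s["tool_rot"]).apply(TIP)
    c=R.from_euler('z',YAW,degrees=True); print('tip off,dep,dz mm',(c.inv().apply(t-S)*1000).round(1),'F',c.inv().apply(s["ft_force"]).round(2),'t',s["time"])
E
python3 -c "
from h import *
tipnow(); tipto(0,-.03)"
```

```text
tip off,dep,dz mm [ -53.6 -136.    71.6] F [ 0.14  0.43 -0.87] t 4.7
t 4.7 shift [99.2 49.  78.7] rot [-0.35  2.91  7.5 ]
```

```bash
python3 -m jog '[[[25,12,20,0,0.7,2,10],[50,25,40,0,1.5,4,10],[75,37,60,0,2.2,6,10],[99,49,78,0,2.9,7.5,10],[99,49,78,0,2.9,7.5,10],[99,49,78,0,2.9,7.5,10],[99,49,78,0,2.9,7.5,10]]]'; python3 -c "
from h import *
tipnow(); tipto(0,-.03)
grab('wrist','pics/w3.png')"
```

```text
time: 5.4
position: [0.4934, -0.2522, 0.0666]
tool_rot: [-2.307, -2.079, -0.053]
ft_force: [-0.2, -0.1, -0.4]
grip_width: 0.22
grip_force: 34.9
tip off,dep,dz mm [  0.8 -32.7   2. ] F [-0.16 -0.1  -0.42] t 5.4
t 5.4 shift [ 2.6 -0.6  2.5] rot [-0.22  0.17 -0.1 ]
```

View pics/w3.png

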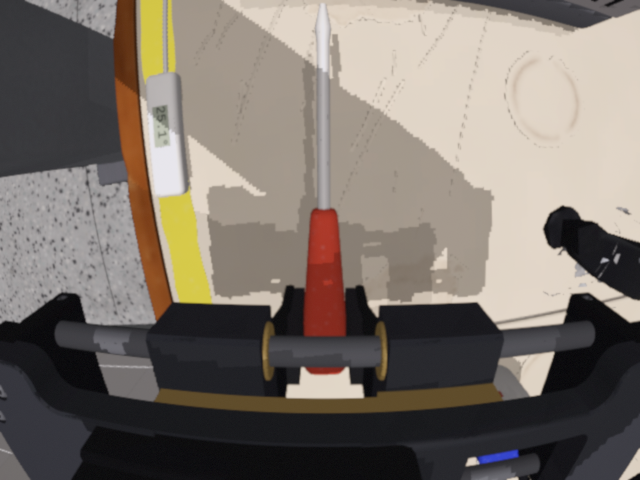

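The slot's face lies just above the frame; the tip at (322,6) is free and 30 mm short of it. I'll advance gently and feel.

```bash
python3 -m jog '[[[8,0,2,0,0,0,10],[16,-0.6,3,0,0,0,10],[24,-0.6,3.4,0,0,0,10],[29,-0.6,4,0,0,0,10],[29,-0.6,4,0,0,0,10],[29,-0.6,4,0,0,0,10]]]'; python3 -c "
from h import *
tipnow(); tipto(0,.01)"
```

```text
time: 6.05
position: [0.4968, -0.2215, 0.0643]
tool_rot: [-2.304, -2.081, -0.055]
ft_force: [0.3, -0.6, -0.6]
grip_width: 0.22
grip_force: 34.9
tip off,dep,dz mm [ 0.7 -1.9 -0.2] F [ 0.32 -0.54 -0.58] t 6.05
t 6.05 shift [11.9 -0.8  0.7] rot [-0.17  0.11  0.02]
```

```bash
python3 -m jog '[[[2,0,0.1,0,0,0,10],[4,0,0.2,0,0,0,10],[6,-0.5,0.3,0,0,0,10],[6,-0.5,0.3,0,0,0,10]]]'; python3 -c "
from h import *
tipnow()"; python3 -m jog '[[[2,0,0.1,0,0,0,10],[4,0,0.2,0,0,0,10],[6,0,0.3,0,0,0,10],[6,0,0.3,0,0,0,10]]]'; python3 -c "
from h import *
tipnow()"
```

```text
time: 6.45
position: [0.4967, -0.2154, 0.0641]
tool_rot: [-2.304, -2.08, -0.055]
ft_force: [0.2, 0.5, -0.5]
grip_width: 0.221
grip_force: 34.9
tip off,dep,dz mm [ 0.1  4.3 -0.3] F [ 0.14  0.48 -0.46] t 6.45
time: 6.85
position: [0.4975, -0.2093, 0.0642]
tool_rot: [-2.304, -2.081, -0.055]
ft_force: [1.1, -0.4, -1.0]
grip_width: 0.221
grip_force: 34.9
tip off,dep,dz mm [ 0.2 10.4 -0.2] F [ 1.15 -0.32 -0.97] t 6.85
```

```bash
for i in 1 2; do python3 -m jog '[[[1.5,0,0.08,0,0,0,10],[3,0,0.15,0,0,0,10],[4.5,0,0.22,0,0,0,10],[6,0,0.3,0,0,0,10],[6,0,0.3,0,0,0,10]]]' >/dev/null; python3 -c "
from h import *
tipnow()"; done
```

```text
tip off,dep,dz mm [ 0.2 16.3 -0.3] F [ 0.35  0.34 -1.19] t 7.35
tip off,dep,dz mm [ 0.2 22.3 -0.3] F [0.55 0.2  0.2 ] t 7.85
```

```bash
for i in 1 2 3; do python3 -m jog '[[[1.5,0,0.08,0,0,0,10],[3,0,0.15,0,0,0,10],[4.5,0,0.22,0,0,0,10],[5.5,0,0.3,0,0,0,10],[5.5,0,0.3,0,0,0,10]]]' >/dev/null; python3 -c "
from h import *
tipnow()"; done
```

```text
tip off,dep,dz mm [ 0.2 27.7 -0.3] F [-0.31  0.21 -1.06] t 8.35
tip off,dep,dz mm [ 0.3 32.4 -0.3] F [-0.11 -5.59 -1.3 ] t 8.85
tip off,dep,dz mm [ 0.4 36.3 -0.5] F [-1.18 -8.12 -0.52] t 9.35
```

```bash
cat > lid.py <<'E'
from h import *
d=grab('top'); v,u=np.mgrid[0:480,0:640]; P=world(d,u,v); m=(u>195)&(u<300)&(v>175)&(v<300)
print('lid top z',np.percentile(P[m][:,2],[50,90,99]).round(3)); tipnow()
E
python3 -m jog '[[[0.5,0,0.02,0,0,0,10],[1,0,0.05,0,0,0,10],[1,0,0.05,0,0,0,10]]]' >/dev/null; python3 lid.py
```

```text
lid top z [0.128 0.155 0.192]
tip off,dep,dz mm [ 0.4 36.5 -0.6] F [-0.06 -8.9  -1.02] t 9.7
```

The lid has popped (bar height 0.165 to 0.19 m), with a peak force near 9 N. Next I withdraw.

```bash
python3 -m jog '[[[-4,0,-0.2,0,0,0,10],[-10,0,-0.5,0,0,0,10],[-18,0,-0.9,0,0,0,10],[-26,0,-1.3,0,0,0,10],[-34,0,-1.7,0,0,0,10],[-42,0,-2.1,0,0,0,10],[-55,0,-2.8,0,0,0,10],[-80,0,-4,0,0,0,10],[-110,0,-5,0,0,0,10],[-110,0,-5,0,0,0,10]]]'; python3 lid.py; python3 -c "
from h import *
to([.447,-.351,.03],1.4); to([.447,-.351,.0047],1.4)"
```

```text
time: 10.7
position: [0.4873, -0.2958, 0.064]
tool_rot: [-2.314, -2.075, -0.051]
ft_force: [0.1, -0.4, -0.2]
grip_width: 0.224
grip_force: 34.9
lid top z [0.128 0.158 0.194]
tip off,dep,dz mm [ -0. -74.  -1.] F [-0.85  0.69 -1.16] t 10.75
t 10.75 shift [-63.5 -34.4  30.8] rot [-0.01 -2.81 -7.53]
t 10.75 shift [-64.7 -34.3  56. ] rot [-0.01 -2.81 -7.53]
```

```bash
python3 -m jog '[[[-20,-10,5,0,-1,-3,10],[-40,-20,15,0,-2,-6,10],[-64,-34,30,0,-2.8,-7.5,10],[-65,-34,40,0,-2.8,-7.5,10],[-65,-34,48,0,-2.8,-7.5,10],[-65,-34,53,0,-2.8,-7.5,10],[-65,-34,53,0,-2.8,-7.5,10],[-65,-34,53,0,-2.8,-7.5,10]]]'; python3 -c "
from h import *
to([.447,-.351,.0047],1.4)"
```

```text
time: 11.55
position: [0.4497, -0.3477, 0.0077]
tool_rot: [-2.187, -2.254, -0.003]
ft_force: [-0.2, 0.3, -0.7]
grip_width: 0.221
grip_force: 34.9
t 11.55 shift [-3.2 -2.8  3. ] rot [ 0.04 -0.11  0.32]
```

```bash
python3 -m jog '[[[0,0,1.5,0,0,0,10],[0,0,2.5,0,0,0,10],[0,0,2.5,0,0,0,10]]]';python3 -m jog '[[[0,0,0,0,0,0,25],[0,0,0,0,0,0,30],[0,0,0,0,0,0,45],[0,0,0,0,0,0,45],[0,0,-30,0,0,0,45],[0,0,-80,0,0,0,45],[0,0,-130,0,0,0,30],[0,0,-170,0,0,0,20],[0,0,-200,0,0,0,0],[0,0,-200,0,0,0,0]]]'; python3 -c "
from h import *
d=grab('wrist','pics/w4.png'); d=grab('top','pics/t4.png')
v,u=np.mgrid[0:480,0:640]; P=world(d,u,v); m=(u>195)&(u<310)&(v>175)&(v<310)&(P[...,2]>.178)
q=P[m]; print(m.sum(),q.mean(0),cv2.minAreaRect(q[:,:2].astype(np.float32)),np.percentile(q[:,2],[10,50,90]))
img=np.vstack([d['image'][150:340,180:520]])
cv2.imwrite('pics/c4.png',cv2.cvtColor(cv2.resize(img,None,fx=2.3,fy=2.3),cv2.COLOR_RGB2BGR))
print(ctrl.get_state()['position'])"
```

```text
time: 11.85
position: [0.4489, -0.3482, 0.005]
tool_rot: [-2.189, -2.252, -0.002]
ft_force: [0.0, 0.6, -0.2]
grip_width: 0.219
grip_force: 34.9
time: 12.85
position: [0.4508, -0.3506, 0.2097]
tool_rot: [2.185, 2.248, 0.007]
ft_force: [-0.2, -0.2, -0.5]
grip_width: 0.236
grip_force: 0.0
267 [ 0.53610099 -0.02458601  0.41522657] ((0.531427800655365, -0.06495444476604462), (0.2583799660205841, 0.014269363135099411), 81.55731201171875) [0.19047104 0.19405388 1.33327862]
[ 0.4489573  -0.34867978  0.20530717]
```

View pics/c4.png

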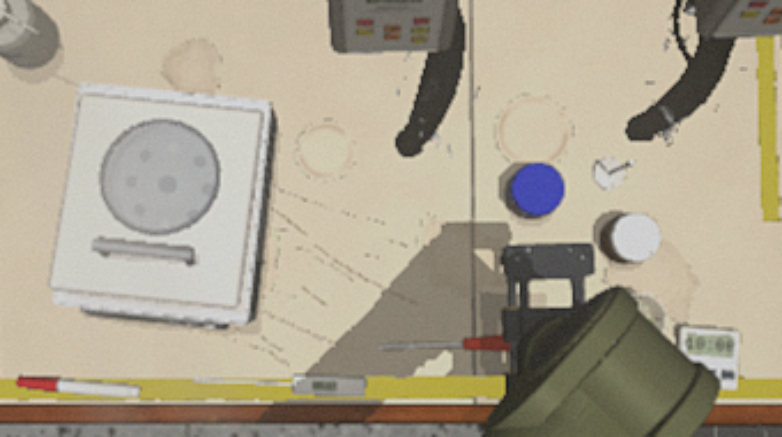

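The screwdriver lies flat where it was and the lid is ajar, with the bar at about (145,250) in the crop. Next is the bar.

```bash
python3 -c "
from h import *
d=np.load('pics/t4.png.npz')
v,u=np.mgrid[0:480,0:640]; P=world(d,u,v); m=(u>195)&(u<275)&(v>230)&(v<290)&(P[...,2]>.182)&(P[...,2]<.25)
q=P[m]; print(m.sum(),q.mean(0),cv2.minAreaRect(q[:,:2].astype(np.float32)))
print(ctrl.get_state()['joint_positions'])
to([.544,.016,.27],YAW)"
```

```text
215 [0.54352567 0.0158315  0.19318607] ((0.5436640977859497, 0.015857145190238953), (0.09531726688146591, 0.010684879496693611), 84.13348388671875)
[-0.18355508  0.21125803  0.91618919  1.71037266 -0.17572969  1.30539929
  0.79689549]
t 12.95 shift [361.9 105.5 -63.9] rot [ 0.08 -0.11  7.49]
```

Bar centre is (0.5437, 0.016, 0.189).

```bash
python3 -m jog '[[[40,10,-40,0,0,2,36],[85,24,-64,0,0,4,36],[362,105,-64,0,0,7.5,36],[362,105,-64,0,0,7.5,36],[362,105,-64,0,0,7.5,36],[362,105,-64,0,0,7.5,36],[362,105,-64,0,0,7.5,36],[362,105,-64,0,0,7.5,36],[362,105,-64,0,0,7.5,36],[362,105,-64,0,0,7.5,36]]]'; python3 -m jog '[[[0,0,0,0,0,0,36],[0,0,0,0,0,0,36],[0,0,0,0,0,0,36]]]'; python3 -c "
from h import *
to([.5437,.016,.174],YAW)"
```

```text
time: 13.95
position: [0.5426, 0.0175, 0.2674]
tool_rot: [-2.327, -2.107, 0.004]
ft_force: [0.3, -0.1, -0.1]
grip_width: 0.413
grip_force: 0.0
time: 14.25
position: [0.5431, 0.0146, 0.2695]
tool_rot: [-2.334, -2.101, -0.002]
ft_force: [-0.9, 0.2, 0.4]
grip_width: 0.416
grip_force: 0.0
t 14.25 shift [ 1.2  0.4 95.5] rot [-0.01 -0.11 -0.15]
```

```bash
python3 -m jog '[[[1,0,30,0,0,0,36],[1,0,60,0,0,0,36],[1,0,80,0,0,0,36],[1,0,90,0,0,0,36],[1,0,95,0,0,0,36],[1,0,95,0,0,0,36]]]'; python3 -m jog '[[[0,0,0,0,0,0,5],[0,0,0,0,0,0,5],[0,0,0,0,0,0,5],[0,0,0,0,0,0,5],[0,0,0,0,0,0,5],[0,0,0,0,0,0,5]]]' 15; python3 -c "
from h import *
s=ctrl.get_state(); print(s['position'])
for t in np.arange(.2,1.21,.1):
  f=lambda t:np.array([0.158*np.cos(t)-.046*np.sin(t),.158*np.sin(t)+.046*np.cos(t)])
  g=(f(t)-f(.19))*1000; print(round(t,1),'tool y,z',-g.round(1))"
```

```text
time: 14.85
position: [0.5436, 0.017, 0.1748]
tool_rot: [-2.332, -2.103, -0.002]
ft_force: [-0.1, -0.3, 0.5]
grip_width: 0.416
grip_force: 0.0
time: 15.45
position: [0.5439, 0.0173, 0.175]
tool_rot: [-2.332, -2.105, -0.004]
ft_force: [0.8, 0.6, 2.1]
grip_width: 0.121
grip_force: 15.0
[0.54393588 0.01728672 0.17503785]
0.2 tool y,z [ 0.8 -1.5]
0.3 tool y,z [  9.1 -15.6]
0.4 tool y,z [ 18.9 -28.9]
0.5 tool y,z [ 29.9 -41.1]
0.6 tool y,z [ 42.  -52.2]
0.7 tool y,z [ 55.3 -62. ]
0.8 tool y,z [ 69.4 -70.4]
0.9 tool y,z [ 84.3 -77.3]
1.0 tool y,z [ 99.8 -82.8]
1.1 tool y,z [115.8 -86.7]
1.2 tool y,z [132.1 -88.9]
```

```bash
python3 -m jog '[[[0,4,-7,0,0,0,5],[0,9,-15.6,0,0,0,5],[0,14,-22.4,0,0,0,5],[0,19,-29,0,0,0,5],[0,24.3,-35,0,0,0,5],[0,30,-41,0,0,0,5],[0,36,-46.8,0,0,0,5],[0,42,-52,0,0,0,5],[0,42,-52,0,0,0,5]]]'
```

```text
time: 16.35
position: [0.5854, 0.013, 0.2286]
tool_rot: [-2.33, -2.103, -0.002]
ft_force: [-5.9, 0.2, 7.5]
grip_width: 0.116
grip_force: 15.0
```

```bash
python3 -m jog '[[[0,6,-6,0,0,0,5],[0,12.7,-11,0,0,0,5],[0,19.5,-15.6,0,0,0,5],[0,26.8,-19.4,0,0,0,5],[0,34,-23,0,0,0,5],[0,41.8,-26.3,0,0,0,5],[0,49.3,-29.3,0,0,0,5],[0,57.3,-31.8,0,0,0,5],[0,57.3,-31.8,0,0,0,5]]]'
```

```text
time: 17.25
position: [0.6444, 0.0067, 0.2592]
tool_rot: [2.331, 2.104, 0.005]
ft_force: [-1.2, 0.5, 5.7]
grip_width: 0.116
grip_force: 15.0
```

```bash
python3 -m jog '[[[0,6,-2.5,0,0,0,5],[0,12,-4,0,0,0,5],[0,17,-5,0,0,0,5],[0,22,-5.8,0,0,0,5],[0,27,-6.4,0,0,0,5],[0,27,-6.4,0,0,0,5],[0,27,-6.4,0,0,0,5]]]'; python3 -c "
from h import *
d=grab('scene','pics/s5.png')"
```

```text
time: 17.95
position: [0.6698, 0.004, 0.2648]
tool_rot: [2.332, 2.105, 0.003]
ft_force: [-0.5, 0.3, 1.1]
grip_width: 0.116
grip_force: 15.0
```

View pics/s5.png

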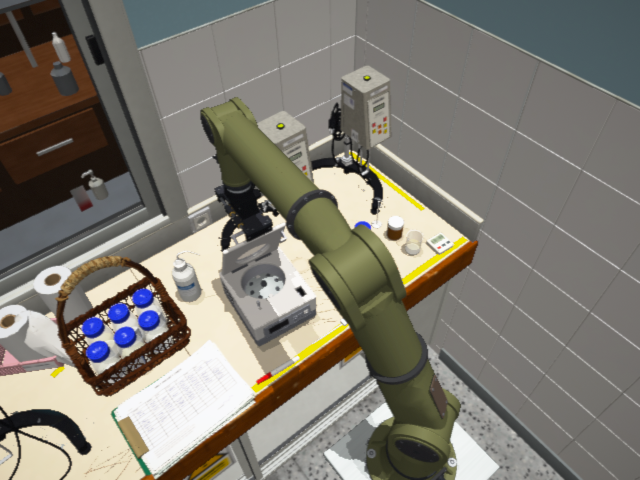

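The lid stands open, with the bar still in the gripper at about (255,225). I'll release with a small opening and lift straight up.

```bash
python3 -m jog '[[[0,0,0,0,0,0,18],[0,0,0,0,0,0,18],[0,0,0,0,0,0,18],[0,0,-10,0,0,0,18],[0,0,-25,0,0,0,18],[0,0,-50,0,0,0,18],[0,0,-80,0,0,0,18],[0,0,-80,0,0,0,18],[0,0,-80,0,0,0,18],[0,0,-80,0,0,0,18]]]'; python3 -c "
from h import *
d=grab('top','pics/t6.png'); v,u=np.mgrid[0:480,0:640]
c=cv2.cvtColor(d['image'],cv2.COLOR_RGB2BGR)
s=grab('scene'); cv2.imwrite('pics/f.png',cv2.resize(np.hstack([c[130:340,180:520],cv2.cvtColor(s['image'][140:350,180:480],cv2.COLOR_RGB2BGR)]),None,fx=1.25,fy=1.25))
P=world(s,u,v); m=(u>215)&(u<300)&(v>220)&(v<300)&(P[...,2]>.14)&(P[...,2]<.33)&(P[...,0]<.72)
c2=R.from_euler('z',YAW,degrees=True); q=c2.inv().apply(P[m]-[.6893,.0012,.113]); q=q[(abs(q[:,1])<.085)&(q[:,2]<.178)]
A=np.polyfit(q[:,2],q[:,0],1); print(len(q),'lid angle',np.pi/2+np.arctan(A[0]))"
```

```text
time: 19.0
position: [0.6689, 0.0041, 0.3446]
tool_rot: [-2.331, -2.104, -0.002]
ft_force: [0.2, -0.4, -0.2]
grip_width: 0.206
grip_force: 0.0
1116 lid angle 1.2568533720539181
```

View pics/f.png

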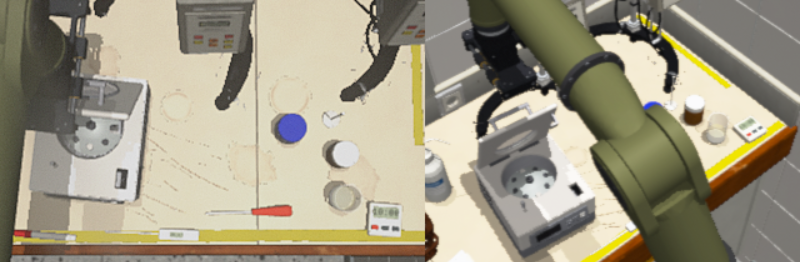

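The lid is open at about 1.2 rad, the gripper is clear of it, and the driver lies flat at (250,211) in the combined picture. I'll hand in.

```bash
python3 -c "
from bench import ctrl
print(ctrl.close_job())"
```

```text
the job is handed in; nothing more can be done
None
```

I pressed the latch in at about 9 N and the lid popped ajar. I then laid the screwdriver back flat on the worktop, opened the lid to about 1.2 rad and handed the job in at about 19 s; the hand-in returned no verdict.

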